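# Gauge the laser's air tank and record the reading

## Robot

A 7-joint arm with a two-finger parallel gripper is mounted at the origin on the work surface. World frame = base frame: x ahead of the robot, y to its left, z up, the work surface at z = 0. Lengths are in mm, angles in rad, forces in N, time in s.
With the tool pointing down it reaches from about 425 to 1025 mm from the base axis. Payload 9.4 kg.
Tool frame: the origin (TCP) lies at the very end of the fingers, on their centre line; the grasp point (between the pads) lies 19 mm behind it; z points along the fingers, y is the line along which they close (so a half turn about z gives the same grasp; the last joint's range is limited). The gripper opens to 93 mm and grips with 3 to 60 N. Pads are 15 mm wide; open, the fingers measure 128 mm over their backs; the gripper's body (75 mm by 188 mm) begins 65 mm behind the grasp point.
Start: joints at [1.076, 0.599, -0.003, 1.599, 0.002, 0.943, -0.08], TCP at [294.158, -662.642, 186.618] pointing down, gripper open.
Joint ranges: [-2.57, 2.57], [-0.35, 1.97], [-1.29, 1.29], [0.11, 2.56], [-1.05, 4.19], [0.11, 1.86], [-2.63, 2.63]. Speed limits (rad/s): [2.22, 2.22, 3.01, 3.01, 3.14, 3.14, 3.14].

## Interface

Orientations are given as a unit quaternion [w, x, y, z].
In Python, from station import env, vision, workorder, models gives the robot as it stands.
- The arm moves only by the tool apply_moves, never from a script. Its argument "commands" is a list that holds one entry, the list of rows, each a list of 6 numbers: the shift along the tool's x, y, z in cm, then the turn, a rotation vector about the tool's x, y, z in rad. A call has 1 to 10 rows; each row shifts and turns the commanded pose from where the row before left it, along the tool's axes as they then stand; what a row does not reach is not made up. A row lasts 1/10 s, in which the tool goes at most 50 mm and 8.59 degrees, less where a joint would pass 70% of its speed; a pose out of reach is approached as far as the arm can. A call with a gripper value outside its range is refused whole. "jaw" is the opening, from 0 (shut) to 1 (fully open), set as the call begins (left out, the last holds). The fingers move at their own pace and stop on an object; "force" is the grip in N (left out, the last holds). Time passes only in rows, so rows that do not move let the fingers close. It gives the time, the measured TCP pose, the force, the opening and the grip force at its end, in the units of the state.
- env.get_state(): the state, without advancing time (a new reading comes with each control period).
- vision.read_camera(name): name is "side" or "top"; returns a dict with "pixels" (420x560x3 uint8, blue, green, red), "intrinsics" (3x3 intrinsics, pixels), "dist" ([k1, k2, p1, p2, k3] as OpenCV has them; the pictures are not rectified), "T" (4x4, takes a point from camera to world coordinates). Camera axes: x right, y down, z forward; pixel columns grow to the right and rows downward; lengths in mm; the calibration is good to about 2 mm. A picture is of the moment at which its call begins. There is no depth.
- workorder.finish_job(): hands the job in; it is judged then, once.
Trained networks look in the newest picture that a camera, given by its name, has taken for a name from the list of things; names that differ only in an ending like _2 or _b are one class to them, and where a whole thing is asked for, a point or a joint stands for the part that bears it (a point fixed in the world has none). Each returns a list of dicts, best first, with "p" (0 to 1); they miss things now and then, are a little off and sometimes report something else, mostly with a low value. They report only what shows in the picture. A call takes as long as a camera call. They do not tell look-alikes from the thing itself.
- models.find_in(camera, label): "xyz" ([x, y, z] in mm, in world coordinates, good to about 4 mm: the middle of the surface that is visible of it).
- models.trace(camera, label): "mask" (420x560 bool, what is visible of it).
The state is a dict: "time_s": time; "qpos": joint angles; "qvel": joint speeds; "tau": joint torques, N m; "tool_pos": TCP position; "tcp_rot": TCP orientation; "force": force on the tool from outside, world axes, zero at the start; "torque": the same for the moment, N m; "width": finger opening in mm; "gripper_force": force on a finger pad.
Only numpy, scipy, OpenCV 4.12 (cv2) and the standard library are available. Lean on these libraries where they do the work, as an engineer would, in place of code of your own. Each camera call takes 0.05 s, during which the arm holds its last target. There are 200 camera calls.

## Task

Check the pressure in the air tank: push the stick gauge's rod, still out from the last check, fully home while the gauge lies in its cradle, then press the gauge's chuck upright and squarely onto the tank's valve stem until the valve is fully down, so that the air drives the rod out. Lay the gauge back in its cradle with the rod still out and let go, then record the reading on the rule: slide the marker to the same number of marks as the rod shows rings, parts of a ring included, to within half a mark. Do not drop the gauge and leave the tape roll, plywood offcut and screwdriver where they are.

Things in the scene. Friction and masses are not known exactly. Their poses are not given: they have to be found in the camera images.
- gauge: Loose stick pressure gauge, 0.25 kg. Origin: centre of its chuck's open mouth, its lowest point. The brass chuck (38 mm across, 22 mm tall) points down (-z) under the head. A 26 mm round barrel lies along x, 42 mm above the origin, from x = -72 to 110 mm, with 34 mm nuts on its last 10 to 12 mm; the rod comes out of the +x end. The stem enters the chuck (32 mm bore) 8 mm, up to a rubber face.
- gauge_head (a point): Centre of the gauge's steel head block, 42 mm above its origin, straight above the chuck: 44 mm along x, 36 mm along y, 40 mm tall, flat sides good to grip across y.
- gauge_rod (a joint): How far the rod is out of the barrel, m: 0 home (below 0.004 counts), at most 0.064. White rod, 11 mm across, black rings every 10 mm: ring n has just come out at 0.010 x n, so 0.035 is three and a half rings. It stays where left (friction 0.6 N; a push of 1 to 2 N on its end sends it home). It starts 22 to 50 mm out; tank readings lie between about 0.014 and 0.058.
- rod_end (a point): Centre of the outer face of the steel disc (22 mm across, 6 mm thick) on the rod's end. With the rod home it is 116 mm along +x and 42 mm above the gauge's origin. Push it along the gauge's -x; the cradle stops the gauge from sliding more than about 15 mm.
- cradle: Fixed dark steel cradle; origin at bench height. Base plate 180 x 80 x 10 mm, centred on the origin. Two V saddles (8 mm thick, at x = -65 and +71 mm, 58 mm wide, 93 mm high) carry the gauge's barrel along the cradle's x, its axis 85 mm up, the head and chuck hanging between them and the end nuts outside them; the gauge has 8 mm of play along x either way.
- cradle_seat (a point): Where the gauge's origin lies when it is in the cradle: x = -15 mm, z = 43 mm in the cradle's frame. The gauge's axes are then parallel to the cradle's. Within 15 mm counts as back.
- tank: Fixed grey air tank 100 mm across and 200 mm long, lying along its own x on two feet, axis 65 mm and top 115 mm above the bench. Origin under its middle, at bench height. Its pressure is unknown and different every time.
- stem_top (a point): Centre of the top of the tank's upright valve stem, as it stands unpressed: a brass sleeve 24 mm across above the middle of the tank, 160 mm above the bench, standing 36 mm above a 40 mm wide boss. This point does not move when the sleeve goes down.
- valve_sleeve (a joint): How far the stem's sleeve is pressed down, m: 0 free, 0.020 fully down on a hard stop (above 0.019 for 0.2 s counts). It is sprung; pressing it with the gauge takes up to about 10 N. As it goes down a fixed pin comes out of the stem into the chuck and drives the gauge's rod out.
- rule: Fixed aluminium recording rule, a block 190 x 60 x 30 mm along its own x; origin at the middle of the underside. Black marks every 20 mm along one edge (y = -8 to -26 mm); the first, thick and long one at x = -65 mm is zero, and a raised dark stop stands at that end.
- marker (a joint): Travel of the marker from the rule's zero mark along the rule's +x, in m, 0 to 0.130: mark n is at 0.020 x n. It starts near zero, slides with 1.5 N of friction and stays where it is left.
- marker_top (a point): Centre of the top of the marker's fin, 85 mm above the bench, 12 mm to the +y side of the rule's middle line. The fin is 36 mm long (x), 16 mm thick (y), from 42 to 85 mm above the bench, on a 12 mm foot; its middle shows the setting. Grip it across y or push it.
- tape_roll: Bystander: roll of tape 100 mm across, 25 mm tall, lying flat; origin at the middle of its underside.
- ply_offcut: Bystander: plywood offcut 80 x 120 x 18 mm, lying flat; origin at the middle of its underside.
- screwdriver: Bystander: screwdriver 190 mm long, lying along its own x.
Things that resemble listed ones, but are neither listed nor needed, are in the scene too. Leave any red look-alike of the gauge alone. What is shaped like the rule but purple is not meant.

How it is judged:
By the outcome, as a careful person would: the job done as asked, in the order asked, and still so for the second after the job is handed in, with the robot touching nothing.
It also fails if it takes over 72 s, if anything falls off the work surface, if the arm or the gripper's body presses on something with over 40 N, if the wrist force passes 120 N, or if a joint passes its speed limit or range.

## Working session

There is one attempt and no reset: what is moved stays moved. The work goes in short steps, Python scripts to look and compute and a tool call to move; the robot and the scene stay as the last step left them, time stands still between calls to the robot, and variables do not carry over. Pictures are saved under pics/ and viewed, at most 10 in all, crops included, and the job is handed in when it is done.

Besides the shell and the picture viewer there is one more tool, called as name([rows], argument=value, ...), one row to a line, values as JSON. apply_moves: Moves the arm, as the interface text tells. Its arguments: {"type":"object","properties":{"commands":{"type":"array"},"jaw":{"type":"number"},"force":{"type":"number"}},"required":["commands"]}

```bash
mkdir -p pics; ls
python3 - <<'E'
from station import env, vision, workorder, models
import cv2,numpy as np
s=env.get_state();print({k:np.round(v,3) for k,v in s.items()})
for c in("side","top"):
    r=vision.read_camera(c);cv2.imwrite(f"pics/{c}0.png",cv2.resize(r["pixels"],(800,600),interpolation=cv2.INTER_CUBIC))
    print(c,np.round(r["T"],3).tolist(),np.round(r["intrinsics"],1).tolist(),r["dist"])
    for l in["gauge","gauge_head","rod_end","cradle","tank","stem_top","rule","marker","marker_top","tape_roll","ply_offcut","screwdriver"]:
        print(l,[(np.round(d["xyz"]).tolist(),round(d["p"],2)) for d in models.find_in(c,l)][:4])
E
```

```text
pics
{'time_s': np.float64(0.0), 'qpos': array([ 1.076,  0.6  , -0.003,  1.6  ,  0.002,  0.943, -0.08 ]), 'qvel': array([ 0.001, -0.002, -0.   , -0.   , -0.001, -0.   ,  0.001]), 'tau': array([ 0.0000e+00, -7.6507e+01,  1.4980e+00, -2.5235e+01, -5.2000e-02,
        1.7000e-02,  0.0000e+00]), 'tool_pos': array([ 293.924, -662.209,  185.764]), 'tcp_rot': array([-0.001,  0.978,  0.207, -0.   ]), 'force': array([-0.529,  0.41 ,  0.684]), 'torque': array([ 0.01 ,  0.004, -0.009]), 'gripper_force': np.float64(0.0), 'width': np.float64(92.882)}
side [[-0.837, -0.343, 0.426, -97.369], [-0.547, 0.523, -0.654, 950.322], [0.001, -0.78, -0.625, 1021.916], [0.0, 0.0, 0.0, 1.0]] [[507.5, 0.0, 280.6], [0.0, 507.5, 216.4], [0.0, 0.0, 1.0]] [-0.00649496  0.          0.          0.          0.        ]
gauge [([485.0, -270.0, 93.0], 0.97), ([580.0, -443.0, 23.0], 0.67)]
gauge_head [([487.0, -268.0, 94.0], 0.77), ([580.0, -440.0, 27.0], 0.67)]
rod_end [([615.0, -255.0, 88.0], 0.57), ([495.0, -276.0, 13.0], 0.21)]
cradle [([492.0, -274.0, 9.0], 0.65)]
tank [([521.0, -0.0, 92.0], 0.64)]
stem_top [([518.0
[... 706 characters left out ...]
0.        ]
gauge [([489.0, -275.0, 96.0], 0.77), ([580.0, -450.0, 28.0], 0.6)]
gauge_head [([578.0, -453.0, 32.0], 0.95), ([490.0, -276.0, 96.0], 0.68)]
rod_end [([705.0, 23.0, 23.0], 0.36)]
cradle [([489.0, -261.0, 8.0], 0.89)]
tank [([526.0, -32.0, 106.0], 0.56), ([504.0, 277.0, 32.0], 0.16)]
stem_top [([523.0, -31.0, 106.0], 0.88)]
rule [([500.0, 273.0, 34.0], 0.81), ([313.0, 138.0, 31.0], 0.67)]
marker [([454.0, 302.0, 73.0], 0.5)]
marker_top [([454.0, 301.0, 72.0], 0.72), ([254.0, 162.0, 84.0], 0.66)]
tape_roll [([688.0, 427.0, 26.0], 0.64), ([451.0, 301.0, 70.0], 0.26)]
ply_offcut [([701.0, -129.0, 22.0], 0.96), ([526.0, -30.0, 105.0], 0.33)]
screwdriver [([689.0, 427.0, 23.0], 0.72)]
```

View pics/side0.png

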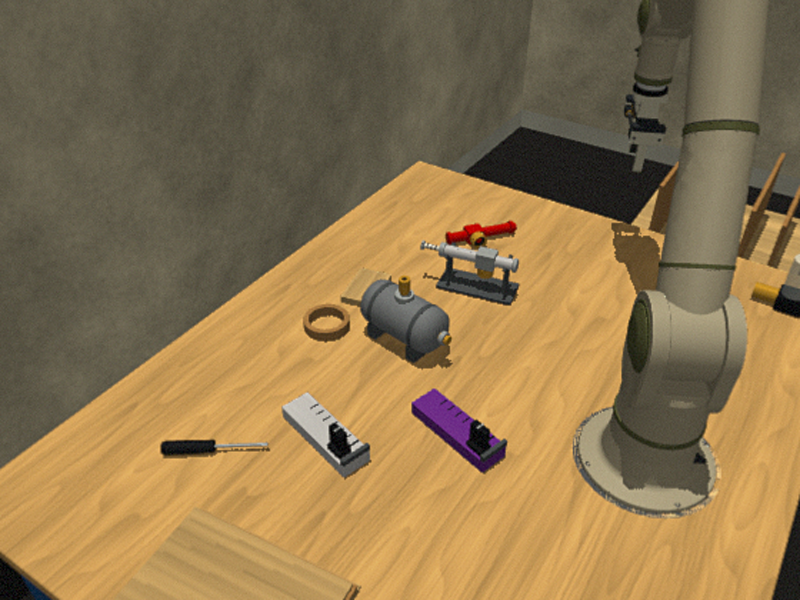

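View pics/top0.png

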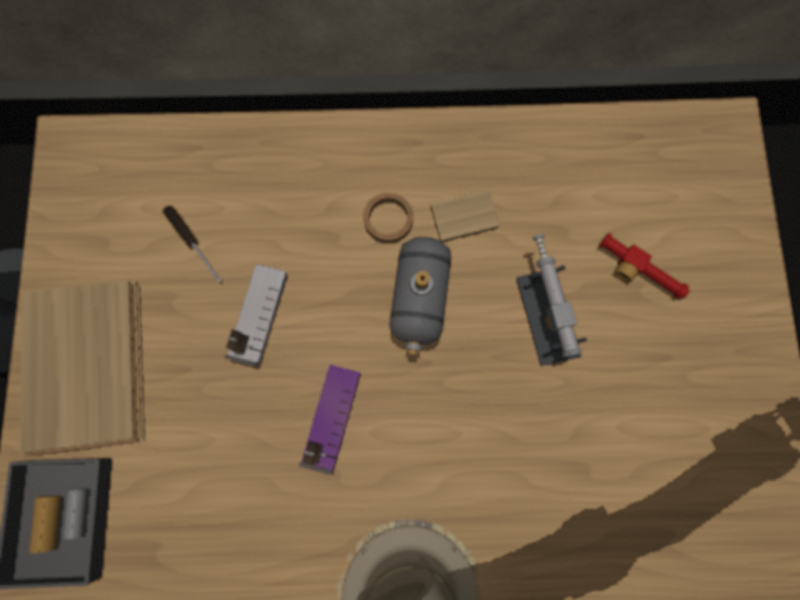

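The side view shows the grey gauge in its cradle at (480,258), its red look-alike at (480,233), the stem at (404,283), the white rule at (325,430) and the purple one at (458,430). The top view shows the gauge at (560,310), the red one at (640,265), the stem at (422,280) and the white rule at (257,315). The grey gauge and the white/aluminium rule fit the description; I'll confirm both in enlarged crops.

```bash
cat > h.py <<'E'
from station import env, vision, workorder, models
import cv2,numpy as np
def tile(r,x,y,w):  # crop of raw picture w x 0.75w -> 400x300
    h=int(w*.75);x=int(x);y=int(y);p=r["pixels"][y:y+h,x:x+w];p=cv2.resize(p,(400,300),interpolation=cv2.INTER_CUBIC)
    for k in range(0,w,10):
        X=int(k*400/w);cv2.line(p,(X,0),(X,8 if k%50 else 16),(0,255,255),1)
    for k in range(0,h,10):
        Y=int(k*400/w);cv2.line(p,(0,Y),(8 if k%50 else 16,Y),(0,255,255),1)
    return p
def grid(n,a,b,c,d): cv2.imwrite(n,np.vstack([np.hstack([a,b]),np.hstack([c,d])]))
def ray(r,u,v):
    p=cv2.undistortPoints(np.array([[[u,v]]],float),r["intrinsics"],r["dist"])[0,0]
    T=r["T"];d=T[:3,:3]@[p[0],p[1],1];return T[:3,3],d/np.linalg.norm(d)
def tri(rs,us,rt,ut):
    o1,d1=ray(rs,*us);o2,d2=ray(rt,*ut)
    s=np.linalg.lstsq(np.c_[d1,-d2],o2-o1,rcond=None)[0]
    a=o1+s[0]*d1;b=o2+s[1]*d2;return (a+b)/2,np.linalg.norm(a-b)
def atz(r,u,z):
    o,d=ray(r,*u);return o+d*(z-o[2])/d[2]
def proj(r,P):
    T=np.linalg.inv(r["T"]);q,_=cv2.projectPoints(np.atleast_2d(np.array(P,float)),cv2.Rodrigues(T[:3,:3])[0],T[:3,3],r["intrinsics"],np.array(r["dist"],float));return q[:,0]
E
python3 - <<'E'
from h import *
s=vision.read_camera("side");t=vision.read_camera("top")
grid("pics/g1.png",tile(s,285,150,100),tile(t,350,158,130),tile(s,245,180,80),tile(t,260,160,80))
grid("pics/g2.png",tile(s,190,265,100),tile(t,150,175,100),tile(s,280,265,100),tile(t,200,245,100))
E
```

```text
(no output)
```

View pics/g1.png

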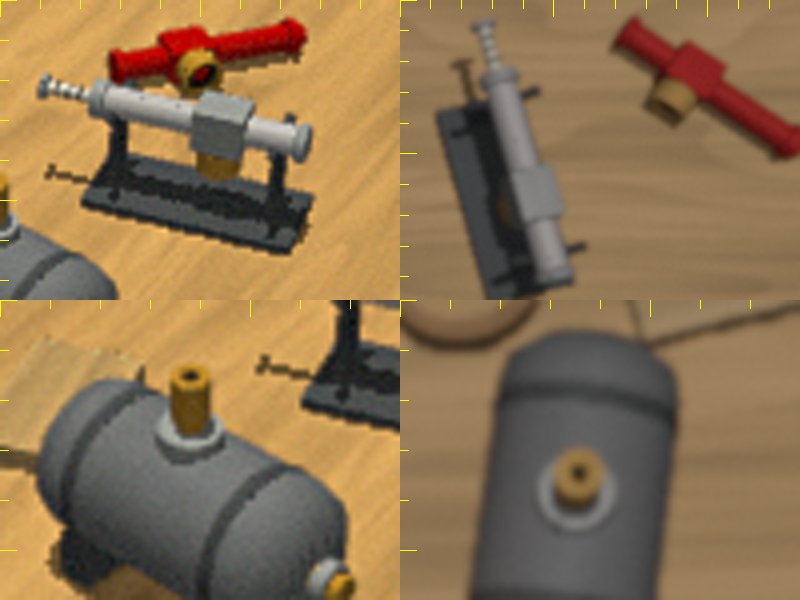

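View pics/g2.png

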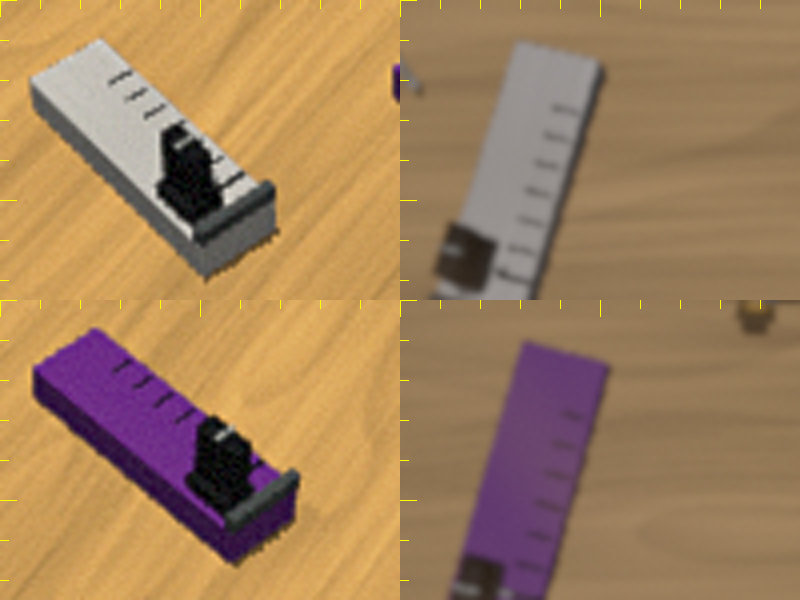

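Crops: the grey gauge (head at raw side (341,177), top (394,220)) lies in the cradle with its rod out, and the stem top is at side (283,195), top (296,194). The white rule's thick zero mark is at top (179,244), with its marker next to it. Identities confirmed.

Run:
```python
from h import *
s=vision.read_camera("side");t=vision.read_camera("top")
S=lambda x,y,ox,oy,k:(ox+x/k-.4,oy+y/k-.4)
P={}
G=lambda x,y:S(x,y,285,150,4); H=lambda x,y:S(x-400,y,350,158,400/130)
for n,a,b in[("stem",S(190,74,245,180,5),S(179,172,260,160,5)),("rodend",G(42,85),H(483,26)),("barrel-x end",G(303,142),H(555,276)),("headtop",G(224,107),H(537,190)),
 ("headbody",G(220,125),H(537,190))]:
    p,e=tri(s,a,t,b);print(n,np.round(p,1),round(e,1))
print("headtop z105",atz(s,G(224,107),105).round(1),atz(t,H(537,190),105).round(1))
print("stem z160",atz(s,S(190,74,245,180,5),160).round(1),atz(t,S(179,172,260,160,5),160).round(1))
print("rodend z85",atz(s,G(42,85),85).round(1),atz(t,H(483,26),96).round(1))
print("barend z85",atz(s,G(303,142),85).round(1),atz(t,H(555,276),85).round(1))
R=lambda x,y:S(x-400,y,150,175,4); Q=lambda x,y:S(x,y,190,265,4)
M=np.array([atz(t,R(*m),30)[:2] for m in[(565,108),(556,136),(546,163),(537,191),(530,221),(521,250),(515,275)]]);print(M.round(1).tolist())
c=np.polyfit(range(7),M,1);print("mark fit",c.round(2))
print("corner tri",tri(s,Q(100,40),t,R(601,62)),tri(s,Q(32,80),t,R(515,42)))
print("fin top",atz(t,R(452,248),85),atz(s,Q(184,140),85),tri(s,Q(184,140),t,R(452,248)))
from scipy.spatial.transform import Rotation as Ro
st=env.get_state();q=st["tcp_rot"];print(st["tool_pos"],Ro.from_quat(np.roll(q,-1)).as_matrix().round(3).tolist(),st["time_s"])
```

```text
stem [538.7 -35.7 162.1] 0.2
rodend [ 629.9 -255.6   87. ] 3.3
barrel-x end [ 412.3 -297.8   89. ] 1.8
headtop [ 479.9 -285.4  104.6] 1.6
headbody [ 484.6 -291.9   81.5] 0.8
headtop z105 [ 478.9 -285.2  105. ] [ 480.5 -285.   105. ]
stem z160 [540.4 -38.1 160. ] [539.2 -35.8 160. ]
rodend z85 [ 633.2 -257.9   85. ] [ 625.4 -253.9   96. ]
barend z85 [ 415.3 -302.7   85. ] [ 411.9 -299.3   85. ]
[[558.7, 245.8], [539.2, 251.5], [520.5, 257.9], [501.3, 263.6], [480.8, 267.9], [461.1, 273.4], [444.3, 277.0]]
mark fit [[-19.25   5.26]
 [558.61 246.65]]
corner tri (array([592.42529376, 222.62351634,  25.98485611]), np.float64(1.2441026044095806)) (array([605.40349175, 280.485572  ,  30.66312137]), np.float64(2.114408240739693))
fin top [455.04391282 304.2368866   85.        ] [454.98642813 304.62666406  85.        ] (array([455.14906983, 304.36367462,  84.63465904]), np.float64(0.10213303406062291))
[ 294.19551027 -662.64001762  186.60557633] [[0.914, 0.406, -0.0], [0.406, -0.914, -0.0], [-0.0, 0.0, -1.0]] 1.5
```

```bash
cat >> h.py <<'E'
from scipy.spatial.transform import Rotation as Ro
def go(xyz,yaw):  # shift in tool axes after turning upright/yaw, and the turn
    st=env.get_state();R=Ro.from_quat(np.roll(st["tcp_rot"],-1))
    c,s=np.cos(yaw),np.sin(yaw);G=Ro.from_matrix(np.array([[c,s,0],[s,-c,0],[0,0,-1]]))
    d=np.array(xyz)-st["tool_pos"]
    print("t",round(st["time_s"],2),"at",st["tool_pos"].round(1),"turn",(R.inv()*G).as_rotvec().round(4),"shift before turn cm",(R.inv().apply(d)/10).round(2),"after turn",(G.inv().apply(d)/10).round(2),"F",st["force"].round(1),"w",round(st["width"],1))
E
python3 -c "
from h import *
go([672,-247,180],.198)"
```

```text
t 1.5 at [ 294.2 -662.6  186.6] turn [0.     0.     0.2199] shift before turn cm [ 51.4  -22.65   0.66] after turn [ 45.22 -33.32   0.66] F [0.3 0.1 0.1] w 92.9
```

apply_moves([
  [[0,0,0,0,0,0.11],[0,0,0,0,0,0.11],[3.7,-2.7,0,0,0,0],[3.7,-2.7,0,0,0,0],[3.7,-2.7,0,0,0,0],[3.7,-2.7,0,0,0,0],[3.7,-2.7,0,0,0,0],[3.7,-2.7,0,0,0,0],[3.7,-2.7,0,0,0,0],[3.7,-2.7,0,0,0,0]],
], jaw=0)

```text
time_s: 2.5
tool_pos: [543.1, -391.2, 186.8]
tcp_rot: [0.0, 0.995, 0.099, 0.0]
force: [1.3, 0.4, -0.3]
width: 17.6
gripper_force: 0.0
```

apply_moves([
  [[3.9,-2.9,0.2,0,0,0],[3.9,-2.9,0.2,0,0,0],[3.9,-2.9,0.2,0,0,0],[3.9,-2.9,0,0,0,0],[0,0,0,0,0,0],[0,0,0,0,0,0]],
])

```text
time_s: 3.1
tool_pos: [672.9, -246.5, 180.2]
tcp_rot: [-0.0, 0.995, 0.1, -0.0]
force: [-0.4, -1.1, -0.7]
width: 0.3
gripper_force: 0.0
```

```bash
python3 -c "
from h import *
go([672,-247,79],.198)"
```

```text
t 3.1 at [ 672.9 -246.5  180.2] turn [-0.0003  0.0002  0.0029] shift before turn cm [-0.09  0.03 10.12] after turn [-0.1   0.03 10.12] F [-0.4 -1.1 -0.7] w 0.3
```

apply_moves([
  [[0,0,3.4,0,0,0],[0,0,3.4,0,0,0],[0,0,3.3,0,0,0],[0,0,0,0,0,0],[-1,0,0,0,0,0],[-1,0,0,0,0,0],[-1,0,0,0,0,0],[-0.7,0,0,0,0,0],[-0.7,0,0,0,0,0],[-0.7,0,0,0,0,0]],
])

```text
time_s: 4.1
tool_pos: [621.7, -258.5, 80.2]
tcp_rot: [0.0, 0.995, 0.099, 0.0]
force: [-0.8, 0.5, 0.5]
width: 0.6
gripper_force: 0.0
```

Run:
```python
from h import *
go([672,-247,79],.198)
s=vision.read_camera("side");t=vision.read_camera("top")
grid("pics/g3.png",tile(s,285,130,100),tile(t,350,158,100),tile(s,300,155,60),tile(t,350,178,60))
```

```text
t 4.1 at [ 621.7 -258.5   80.2] turn [ 0.0004 -0.0007 -0.0002] shift before turn cm [ 5.16 -0.14  0.12] after turn [ 5.16 -0.14  0.12] F [-0.8  0.5  0.5] w 0.6
```

View pics/g3.png

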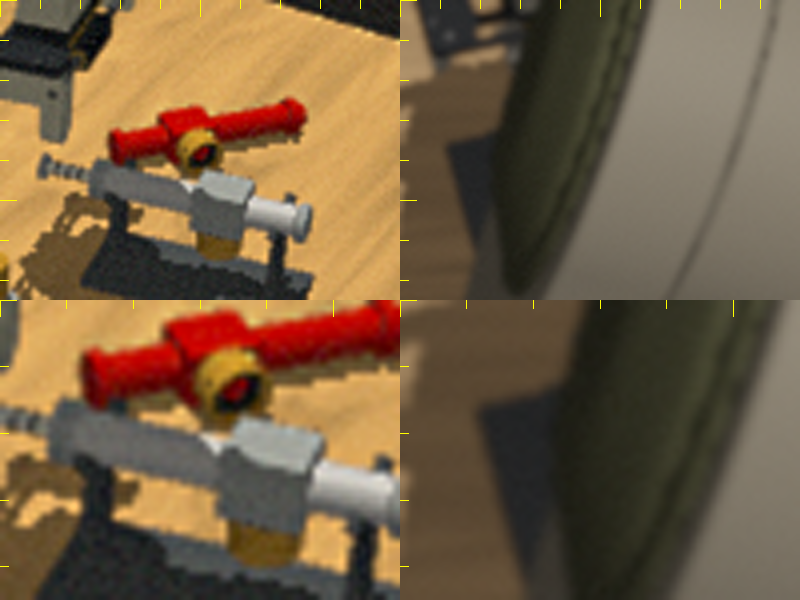

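Run:
```python
from h import *
s=vision.read_camera("side");st=env.get_state();print(st["tool_pos"],proj(s,[st["tool_pos"]]),proj(s,[[630,-256,85],[625,-256,87],[480,-285,105]]))
```

```text
[ 621.77772496 -258.47990645   79.77232617] [[298.08968562 173.13227404]] [[295.62369373 171.40940055]
 [296.91807494 171.36538297]
 [340.26989233 176.26574335]]
```

Run:
```python
from h import *
s=vision.read_camera("side");st=env.get_state();print(proj(s,[[294.2,-662.6,186.6],st["tool_pos"]]),st["qpos"].round(3))
cv2.imwrite("pics/s4.png",cv2.resize(s["pixels"][60:210,240:440],(800,600),interpolation=cv2.INTER_CUBIC))
```

```text
[[441.56643908 121.54931969]
 [297.92940545 173.13671908]] [ 0.285  0.657  0.039  1.812 -0.038  0.674 -1.028]
```

View pics/s4.png

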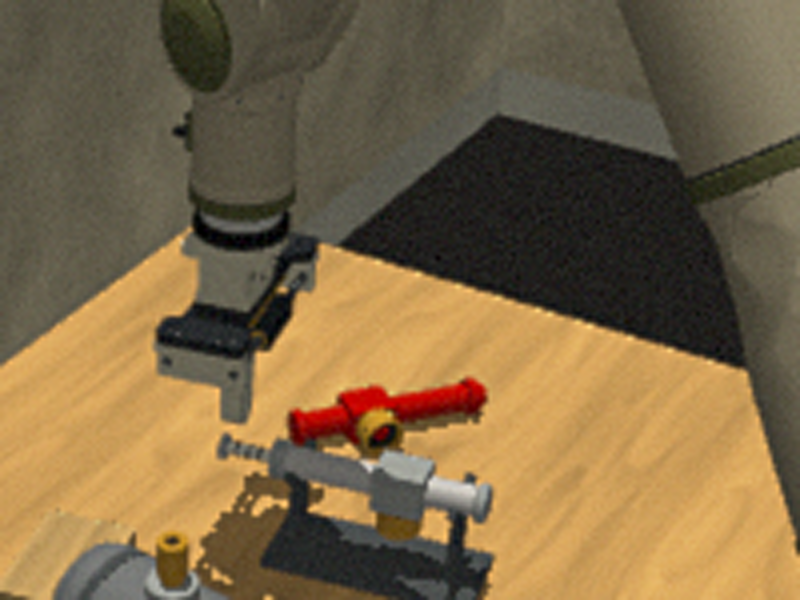

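The tip at raw (299,165) sits about 8 px above the projected TCP (298,173), and the rod hasn't moved. So there is an offset between the reported TCP and the real tip. I'll back off and check it by touching the bench.

apply_moves([
  [[2.5,0,0,0,0,0],[2.5,0,0,0,0,0],[0,0,2,0,0,0],[0,0,2,0,0,0],[0,0,1.5,0,0,0],[0,0,1,0,0,0],[0,0,0.5,0,0,0],[0,0,0.3,0,0,0],[0,0,0,0,0,0],[0,0,0,0,0,0]],
])

```text
time_s: 5.3
tool_pos: [671.5, -248.7, 7.3]
tcp_rot: [0.0, 0.995, 0.099, 0.0]
force: [0.5, 0.4, -0.0]
width: 0.3
gripper_force: 0.0
```

Run:
```python
from h import *
s=vision.read_camera("side");st=env.get_state();print(st["tool_pos"],st["force"],proj(s,[st["tool_pos"],st["tool_pos"]+[0,0,24]]))
u,v=proj(s,[st["tool_pos"]])[0].astype(int)
cv2.imwrite("pics/s5.png",cv2.resize(s["pixels"][130:220,240:360],(800,600),interpolation=cv2.INTER_CUBIC))
```

```text
[ 671.54765634 -248.69162391    7.35131633] [-0.53810805 -0.1469201   0.25260157] [[283.79758678 187.57280459]
 [283.83354018 181.83303576]]
```

View pics/s5.png

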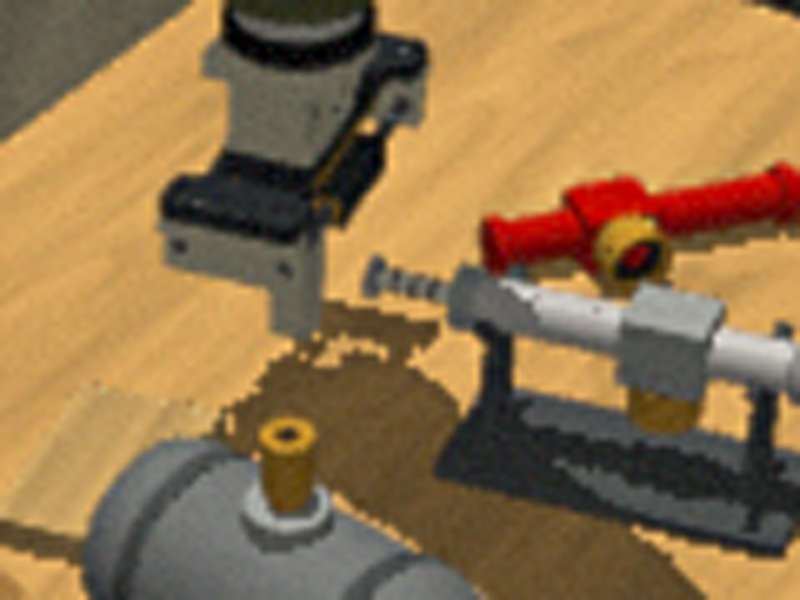

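Run:
```python
from h import *
s=vision.read_camera("side")
for u,v in[(284.4,180.3),(281,179.5),(288.2,178.6)]:print(atz(s,(u,v),7.35).round(1))
t=vision.read_camera("top")
# check: base of robot & init finger
print(proj(s,[[0,0,0]]),proj(t,[[0,0,0]]), proj(t,[[671.5,-248.7,7.3]]))
```

```text
[ 693.6 -286.7    7.3]
[ 706.3 -284.3    7.4]
[ 688.1 -302.9    7.3]
[[450.83465241 320.34252495]] [[286.34627455 418.02572372]] [[366.39325847 160.53725473]]
```

apply_moves([
  [[0,0,0.2,0,0,0],[0,0,0.2,0,0,0],[0,0,0.2,0,0,0],[0,0,0.1,0,0,0],[0,0,0.1,0,0,0],[0,0,0,0,0,0]],
])

```text
time_s: 6.05
tool_pos: [671.0, -248.4, -1.6]
tcp_rot: [-0.0, 0.995, 0.099, -0.0]
force: [0.3, -0.1, -0.2]
width: 0.4
gripper_force: 0.0
```

apply_moves([
  [[0,0,0.4,0,0,0],[0,0,0.4,0,0,0],[0,0,0.4,0,0,0],[0,0,0.2,0,0,0],[0,0,0,0,0,0]],
])

```text
time_s: 6.55
tool_pos: [670.8, -248.3, -16.0]
tcp_rot: [-0.0, 0.995, 0.099, -0.0]
force: [-0.6, -0.2, 0.7]
width: 0.4
gripper_force: 0.0
```

apply_moves([
  [[0,0,0.3,0,0,0],[0,0,0.3,0,0,0],[0,0,0,0,0,0]],
])

```text
time_s: 6.85
tool_pos: [670.8, -248.4, -21.9]
tcp_rot: [-0.0, 0.995, 0.099, -0.0]
force: [-0.1, 0.1, 0.1]
width: 0.2
gripper_force: 0.0
```

apply_moves([
  [[0,0,0.2,0,0,0],[0,0,0.2,0,0,0],[0,0,0,0,0,0]],
])

```text
time_s: 7.15
tool_pos: [671.0, -248.4, -25.7]
tcp_rot: [-0.0, 0.995, 0.099, -0.0]
force: [-0.3, 0.6, 0.4]
width: 0.6
gripper_force: 0.0
```

apply_moves([
  [[0,0,0.2,0,0,0],[0,0,0.1,0,0,0],[0,0,0.1,0,0,0],[0,0,0,0,0,0]],
])

```text
time_s: 7.55
tool_pos: [671.0, -248.5, -29.6]
tcp_rot: [-0.0, 0.995, 0.099, -0.0]
force: [-1.1, 0.1, 0.4]
width: 0.3
gripper_force: 0.0
```

Run:
```python
from h import *
s=vision.read_camera("side");t=vision.read_camera("top");st=env.get_state();print(st["tool_pos"],st["force"],proj(s,[st["tool_pos"]]),proj(t,[st["tool_pos"]+[0,0,30]]))
grid("pics/g6.png",tile(s,255,155,60),tile(t,340,130,60),tile(s,285,150,100),tile(t,340,150,130))
```

```text
[ 671.10130376 -248.470387    -29.42107437] [ 0.19107228  0.5814691  -0.69670617] [[283.81675563 196.25175007]] [[365.84030156 161.44490691]]
```

View pics/g6.png

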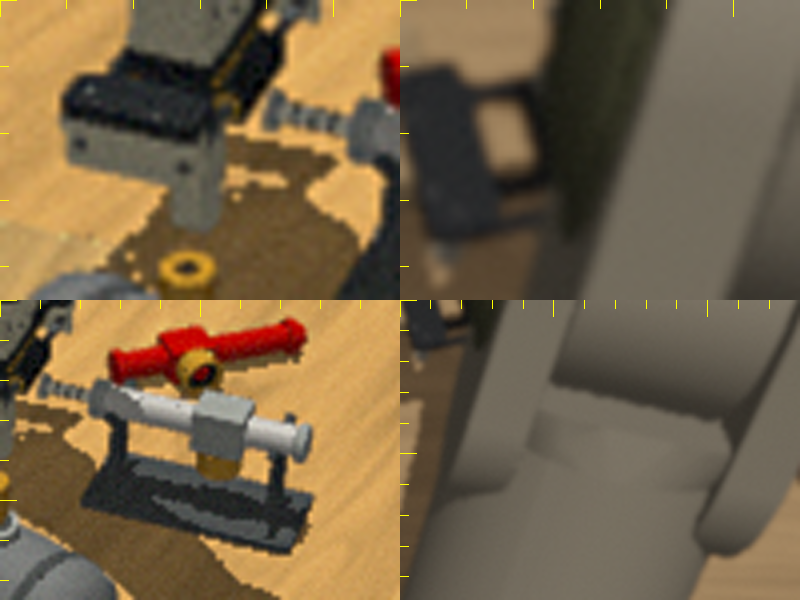

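Run:
```python
from h import *
s=vision.read_camera("side")
T=np.array([294.2,-662.6,186.6]);y=np.array([.406,-.914,0])
for dz in(0,30):
  for k in(-64,-46,46,64):print(dz,k,(proj(s,[T+k*y+[0,0,dz]])[0]/.7).round(1))
im=cv2.imread("pics/side0.png")[80:180,590:700]
g=cv2.resize(im,(55,50)).mean(2).astype(int)
for i,r in enumerate(g):print(80+2*i,' '.join('%3d'%v for v in r[5:50]))
```

```text
0 -64 [633.1 186.6]
0 -46 [632.5 182.9]
0 46 [629.2 164.8]
0 64 [628.6 161.4]
30 -64 [635.7 175.1]
30 -46 [635.  171.4]
30 46 [631.7 153.6]
30 64 [631.  150.3]
80  85  88  84  88  80  83  83  85  78  82  80  75  78  80  83  79  83  79  44  37  31  31  35  40  40  40  42  41  39  42  47  42  40  40  36  44  71  75  73  74  73  76  78  71  65
82  88  88  84  86  87  81  81  82  78  78  77  71  75  77  83  80  81  57  53  63  48  35  33  36  39  40  36  36  39  33  36  35  30  34  44  61  75  76  72  76  77  77  77  70  67
84  89  87  88  86  82  81  77  81  78  79  77  74  78  77  79  82  67  21  41  81  81  78  63  45  42  39  41  38  37  42  36  42  58  60  74  77  77  78  78  77  78  81  78  69  66
86  92  89  85  82  86  85  85  83  78  81  82  78  80  85  82  84  50   3  19  50  77  86  91  89  91  87  81  77  68  71  81  89  72  36  70  77  75  75  77  81  76  78  77  71  65
88  88  87  86  85  86  82  83  82  79  80  78  80  80  81  82  83  46   4  10   6  34  52  71  83  93  94  96  95  95  93  89  74  32  17  69  76  76  75  77  80  80  77  75  69  65
90  85  84  84  87  88  8
[... 7549 characters left out ...]
  28  29  32  25  31  29  22  24  28  28  32  38  27  25  29  30  27  29  25  29  29  28  31  25  21  30  77 122 107  61  54  74  80  86  95 101 103
174  33  31  29  30  30  27  28  25  29  27  25  26  29  27  25  30  25  27  27  26  26  31  24  24  33  20  35  28  26  22  22  29  18  59 112 114  72  46  58  74  79  91  99 101 106
176  24  28  34  28  32  26  32  28  27  26  27  21  27  26  29  31  30  28  27  27  29  27  25  24  23  31  32  28  28  29  27  24  54 109 123  79  49  53  64  72  83  99 100 104 105
178  24  26  21  31  30  28  29  28  26  26  29  26  28  28  29  30  29  26  23  25  29  26  30  27  25  30  27  30  31  28  27  38  97 126  97  56  51  56  67  78  89  99 102 103 109
```

The tip seen at (284.6,189.5) against TCP (283.8,196.3), the start picture, and no bench contact at a reported z of -30 all agree: the real fingertips are about 30 mm short of the reported TCP. I'll work with tip z = reported z + 30.

apply_moves([
  [[0,0,-2.6,0,0,0],[0,0,-2.6,0,0,0],[0,0,-2.6,0,0,0],[-1,0,0,0,0,0],[-1,0,0,0,0,0],[-1,0,0,0,0,0],[-0.8,0,0,0,0,0],[-0.8,0,0,0,0,0],[-0.6,0,0,0,0,0],[-0.6,0,0,0,0,0]],
])

```text
time_s: 8.7
tool_pos: [613.7, -260.0, 48.3]
tcp_rot: [-0.0, 0.995, 0.099, -0.0]
force: [1.1, -0.8, -0.1]
width: 0.1
gripper_force: 0.3
```

apply_moves([
  [[-0.5,0,0,0,0,0],[-0.3,0,0,0,0,0],[-0.3,0,0,0,0,0],[0,0,0,0,0,0]],
])

```text
time_s: 9.1
tool_pos: [603.2, -262.2, 48.7]
tcp_rot: [0.0, 0.995, 0.099, -0.0]
force: [0.7, 0.9, 0.5]
width: 0.2
gripper_force: 0.0
```

```bash
cat >> h.py <<'E'
def dump(p,step=1):
    for r in p[::step]: print(' '.join('%3d'%v for v in r.mean(1)))
E
python3 - <<'E'
from h import *
s=vision.read_camera("side");go([594,-262,48.5],.198)
for l in["rod_end","gauge_head","gauge"]:print(l,[(d["xyz"].round(1) if hasattr(d["xyz"],'round') else d["xyz"],round(d["p"],2)) for d in models.find_in("side",l)][:3])
print("expect rod end px",proj(s,[[480+98,-285+23,85]])) 
dump(s["pixels"][165:185,292:318])
E
```

```text
t 9.15 at [ 603.4 -262.1   48.6] turn [ 0.0001  0.0001 -0.0003] shift before turn cm [-0.92 -0.2   0.02] after turn [-0.92 -0.2   0.01] F [0.6 0.4 0. ] w 0.7
rod_end []
gauge_head [([482.0, -269.8, 93.9], 0.93), ([579.2, -440.8, 27.6], 0.87)]
gauge [([480.9, -270.6, 92.9], 0.96), ([581.1, -440.3, 24.8], 0.84)]
expect rod end px [[310.04475624 175.39143598]]
157 147 125 120 108 104  96  94  94  97 100  81  93 100  87  88 128 160 159 127  53  33  58  76  60  66
165 167 162 168 166 152 141 121  94  94  98  93  99  98  95  86 144 167 162 123  54  28  50  64  56  56
161 162 164 167 167 170 172 167 119  92  94  93  96  96  85  88 143 164 162 153  70  25  39  56  43  39
163 160 160 168 167 168 164 167 122  96  93  93  94  89  86  87 146 162 163 156  80  37  29  54  38  32
160 163 167 169 169 166 167 163 117  94  92  97  97  85  84  88 135 123 139 137  78  33  28  36  39  46
163 166 166 165 162 161 163 163 114  92  92  91  96  89  80  72  83  85  78  86  85  55  32  30  45  42
165 169 166 165 161 161 162 159 115  93 100  86  98  87  81  77  80  81  79  73  81  77  66  58  53  46
165 162 162 
[... 639 characters left out ...]
 147 150 153 152 153 153 158 159  86  69  75  72  58  47  55  89  98  93  96
141 141 141 143 145 140 143 145 145 153 147 150 154 158 160  90  73  74  75  41  35  29  51  85  88  92
143 144 142 148 139 138 144 151 152 149 153 154 156  91  81  76  79  75  78  55  38  26  29  41  48 106
146 146 142 143 144 149 153 150 151 155 155 161 170  95  66  71  74  79  79  81  53  33  29  24  33  86
149 146 148 148 151 153 154 152 154 156 161 163 168  94  74  73  76  79  82  80  68  42  36  38  32  65
148 149 151 152 154 154 158 155 157 161 166 173 165  86  70  75  76  77  78  79  53  37  32  30  37  67
154 151 156 157 154 160 154 159 162 166 166 169 153  82  92  74  71  92  95  96  55  35  29  37  32  68
```

apply_moves([
  [[-0.2,0,0,0,0,0],[-0.2,0,0,0,0,0],[0,0,0,0,0,0]],
])

```text
time_s: 9.6
tool_pos: [599.7, -262.7, 48.7]
tcp_rot: [0.0, 0.995, 0.099, 0.0]
force: [2.2, 0.8, -0.6]
width: 0.4
gripper_force: 1.0
```

apply_moves([
  [[-0.2,0,0,0,0,0],[-0.2,0,0,0,0,0],[0,0,0,0,0,0]],
])

```text
time_s: 9.9
tool_pos: [595.7, -263.5, 48.7]
tcp_rot: [-0.0, 0.995, 0.099, 0.0]
force: [2.5, 1.1, 0.0]
width: 0.7
gripper_force: 1.5
```

Force is steady at about 2.5 N with the gauge sliding, so the rod is home. Next I back off, rise and measure the gauge's shift.

apply_moves([
  [[1.5,0,0,0,0,0],[1,0,-1,0,0,0],[0,0,-4,0,0,0],[0,0,-4,0,0,0],[0,0,-4,0,0,0],[0,0,-1,0,0,0],[0,0,0,0,0,0]],
], jaw=1)

```text
time_s: 10.6
tool_pos: [621.2, -259.0, 190.4]
tcp_rot: [0.001, 0.995, 0.099, 0.001]
force: [0.9, 0.2, -0.0]
width: 51.8
gripper_force: 0.0
```

Run:
```python
from h import *
s=vision.read_camera("side");go([476,-286,150],.198)
a=cv2.resize(cv2.imread("pics/side0.png"),(560,420),interpolation=cv2.INTER_AREA);b=s["pixels"]
for n,(x0,y0,x1,y1) in{"head":(330,170,365,197),"end":(352,178,366,194)}.items():
    T=cv2.resize(a[y0:y1,x0:x1],None,fx=4,fy=4,interpolation=cv2.INTER_CUBIC);B=cv2.resize(b[y0-10:y1+10,x0-10:x1+14],None,fx=4,fy=4,interpolation=cv2.INTER_CUBIC)
    r=cv2.matchTemplate(B,T,cv2.TM_CCOEFF_NORMED);_,m,_,l=cv2.minMaxLoc(r);print(n,m,np.array(l)/4-10)
u=np.array([.98,.197,0]);
for k in(-5,-10):print(k,proj(s,[np.array([480,-285,105])+k*u])-proj(s,[[480,-285,105]]))
cv2.imwrite("pics/side2.png",b)
print([(np.round(d["xyz"],1),round(d["p"],2)) for l in("gauge_head","rod_end","gauge") for d in models.find_in("side",l)])
```

```text
t 10.65 at [ 620.2 -258.6  188.5] turn [ 0.0001  0.0001 -0.    ] shift before turn cm [-14.68  -0.15   3.85] after turn [-14.68  -0.15   3.85] F [-1.1  0.  -0.3] w 55.6
head 0.8653143048286438 [1.25 0.25]
end 0.8381034135818481 [0.25 0.25]
-5 [[1.50141111 0.32811226]]
-10 [[3.00547455 0.65681051]]
[(array([ 577.7, -441.1,   29.9]), 0.63), (array([ 474. , -270.7,   96. ]), 0.57), (array([ 579.1, -441. ,   25.1]), 0.81), (array([ 475.2, -272.3,   92.3]), 0.74), (array([518.7,  -3.8,  90.9]), 0.34)]
```

apply_moves([
  [[-4.5,-0.1,0,0,0,0],[-4.5,-0.1,0,0,0,0],[-4,0,0,0,0,0],[-1.9,0,2,0,0,0],[0,0,4,0,0,0],[0,0,4,0,0,0],[0,0,3,0,0,0],[0,0,1.8,0,0,0],[0,0,0,0,0,0],[0,0,0,0,0,0]],
])

```text
time_s: 11.8
tool_pos: [473.0, -285.8, 39.9]
tcp_rot: [-0.001, 0.995, 0.099, -0.001]
force: [-0.5, -0.3, 1.0]
width: 92.6
gripper_force: 0.0
```

Run:
```python
from h import *
s=vision.read_camera("side");go([473.5,-286.3,40],.198)
t=vision.read_camera("top")
grid("pics/g7.png",tile(s,300,140,80),tile(t,350,158,130),tile(s,330,160,40),tile(t,380,200,50))
```

```text
t 11.85 at [ 473.6 -286.1   40.7] turn [-0.0002  0.0005 -0.0003] shift before turn cm [-0.01  0.02  0.07] after turn [-0.01  0.02  0.07] F [-0.4 -0.2  1. ] w 92.9
```

View pics/g7.png

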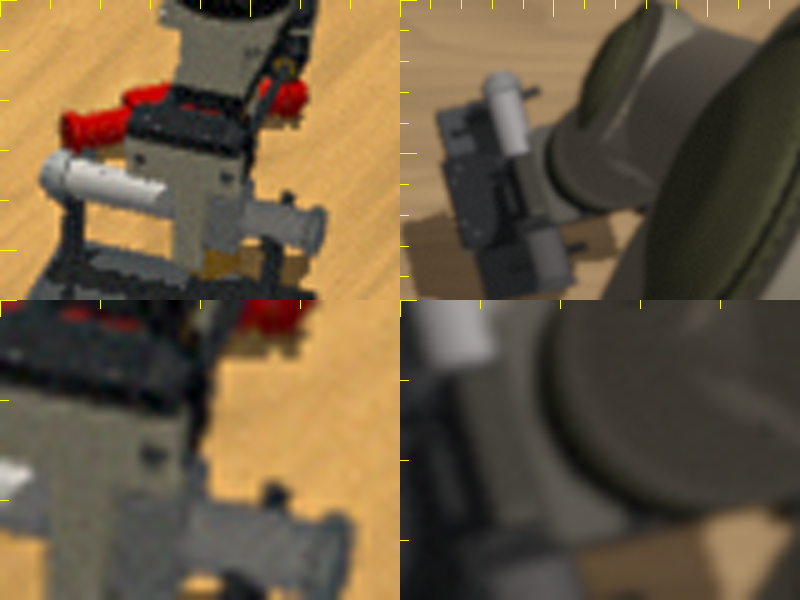

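The rod disc now sits against the nut at tile (57,175), so the rod is home, and the fingers straddle the head. Gripping.

apply_moves([
  [[0,0,0,0,0,0],[0,0,0,0,0,0],[0,0,0,0,0,0],[0,0,0,0,0,0],[0,0,0,0,0,0],[0,0,0,0,0,0]],
], jaw=0.2, force=40)

```text
time_s: 12.5
tool_pos: [473.7, -286.0, 40.7]
tcp_rot: [0.0, 0.995, 0.099, 0.0]
force: [0.3, 0.9, 0.5]
width: 49.6
gripper_force: 0.0
```

apply_moves([
  [[0,0,0,0,0,0],[0,0,0,0,0,0]],
])

```text
time_s: 12.7
tool_pos: [473.7, -286.3, 40.6]
tcp_rot: [0.0, 0.995, 0.099, 0.0]
force: [0.2, 1.4, -0.8]
width: 35.7
gripper_force: 40.0
```

apply_moves([
  [[0,0,-1,0,0,0],[0,0,-3,0,0,0],[0,0,-4,0,0,0],[0,0,-4,0,0,0],[0,0,-3,0,0,0],[0,0,0,0,0,0],[0,0,0,0,0,0]],
])

```text
time_s: 13.4
tool_pos: [473.3, -285.8, 191.0]
tcp_rot: [0.0, 0.995, 0.099, 0.0]
force: [0.2, 0.0, -3.6]
width: 35.9
gripper_force: 40.0
```

Run:
```python
from h import *
go([539.5,-36.5,190],.198)
s=vision.read_camera("side");cv2.imwrite("pics/side3.png",s["pixels"]);t=vision.read_camera("top")
for c in("side","top"):
  for l in("rod_end","gauge"):print(c,l,[(np.round(d["xyz"],1),round(d["p"],2)) for d in models.find_in(c,l)])
```

```text
t 13.4 at [ 473.3 -285.8  191. ] turn [ 0.0003 -0.0005 -0.0001] shift before turn cm [ 11.39 -23.14   0.1 ] after turn [ 11.4  -23.14   0.1 ] F [ 0.2  0.  -3.6] w 35.9
side rod_end []
side gauge [(array([ 471.8, -270.5,  239.6]), 0.82)]
top rod_end []
top gauge [(array([ 529.7, -278.5,  244.9]), 0.83), (array([ 633.8, -402.4,   30.5]), 0.64)]
```

apply_moves([
  [[0.9,-1.8,0,0,0,0],[1.9,-3.86,0,0,0,0],[1.9,-3.86,0,0,0,0],[1.9,-3.86,0,0,0,0],[1.9,-3.86,0,0,0,0],[1.9,-3.86,0,0,0,0],[1,-2.04,0,0,0,0],[0,0,0,0,0,0],[0,0,0,0,0,0]],
])

```text
time_s: 14.6
tool_pos: [539.6, -36.5, 189.9]
tcp_rot: [0.0, 0.995, 0.099, -0.001]
force: [-0.1, 1.2, -3.4]
width: 35.7
gripper_force: 40.0
```

Run:
```python
from h import *
go([539.5,-36.5,190],.198)
s=vision.read_camera("side");cv2.imwrite("pics/side4.png",s["pixels"]);t=vision.read_camera("top")
u=np.array([.98,.197,0]);o=env.get_state()["tool_pos"];o[2]=193
print("proj mouth c, +16u,-16u; rod disc face; barrel end; stem",proj(s,[o,o+19*u,o-19*u,o+116*u+[0,0,42],o-72*u+[0,0,42],[539.5,-36.5,160]]).round(1).tolist())
b=s["pixels"]
for n,l in(("side","gauge"),("top","gauge")):
  r=models.trace(n,l)
  for d in r[:2]:
    m=d["mask"];v,x=np.nonzero(m);print(n,round(d["p"],2),m.sum(),x.min(),x.max(),v.min(),v.max())
hsv=cv2.cvtColor(b,cv2.COLOR_BGR2HSV)
p=cv2.resize(b[140:220,240:340],(800,640),interpolation=cv2.INTER_CUBIC)[:600]
for k in range(0,100,10):cv2.line(p,(k*8,0),(k*8,8),(0,255,255),1)
for k in range(0,75,10):cv2.line(p,(0,k*8),(8,k*8),(0,255,255),1)
cv2.imwrite("pics/g8.png",p)
```

```text
t 14.6 at [539.6 -36.5 189.9] turn [0.     0.0014 0.0011] shift before turn cm [-0.01 -0.   -0.01] after turn [-0.01 -0.   -0.01] F [-0.1  1.2 -3.4] w 35.7
proj mouth c, +16u,-16u; rod disc face; barrel end; stem [[282.9, 185.1], [276.7, 183.7], [289.2, 186.6], [245.1, 164.2], [307.4, 178.2], [282.6, 194.8]]
side 0.92 480 312 361 155 173
side 0.64 631 244 307 160 188
top 0.67 916 420 482 164 209
```

Run:
```python
from h import *
b=cv2.imread("pics/side4.png");h=cv2.cvtColor(b,cv2.COLOR_BGR2HSV)
for v in range(174,212):
    r=h[v,262:304];print(v,''.join('#' if (s>170 and 12<=hh<=28) else ('+' if s>140 and 12<=hh<=28 else '.') for hh,s,_ in r),' '.join('%3d'%x for x in r[::3,2]))
```

```text
174 +++....................................... 208 184 131  99  77 100 108  90  82  83 106 106 105  96
175 +.+++++++................................. 203 206 223 167  83 108 104  90  81  93 108 109 102 102
176 +.++++.+++++.............................. 203 206 227 224 133 104 105  88  82  95 106 104 111 108
177 ++++++++++++.............................. 203 220 220 224 128 106 102  88  85  89 104 106 109 107
178 +.+++++.++++.............................. 209 222 213 222 129 107 103  90  89  85  96  98 107 106
179 +...+.++++++.............................. 211 222 218 219 128  98 110  86  83  73 101  94  96 104
180 +.+++++.++.+.................+............ 217 216 215 218 158  83 101  84  88  72 172 119  95  96
181 ++++++.+.+++++...............++++++....... 222 212 219 221 219  93  82  84  81  77 209 202 147 105
182 ++.++++.+++++++####.........+++++++++++... 221 209 218 219 224 101  88  82  85  84 206 205 215 191
183 ++++++++++.++++########+...#+++++++++++++. 214 217 219 212 219 102  91 104  90  91 209 213 218 227
184 +++++.++++.+++++############+.++++++++++++ 212 219 220 213 214 103
[... 2113 characters left out ...]
...####+....+++++.++.+++++  49  54  69  63  67  80  92 107  76 125 227 207 205 214
206 ....................++.......+++++++++++++  38  64  66  64  63  85  84 106  81  68 209 202 205 217
207 ................................++++++++++  40  62  62  62  68  80  81  86  83  62 104 204 212 218
208 ..................................+++++.++  50  65  62  63  62  72  82  85  84  67  48 162 221 223
209 ....................................++++++  78  84  82  80  76  78  90  92  87  64  58  62 220 222
210 .....................................+++.+ 100 115 122 124 126  89  82  89  83  64  58  56 145 221
211 .......................................+++ 109 114 115 123 125  74  85  84  74  61  61  61  55 209
```

Pixel map: chuck centre at column 283.5 against stem 283, rows as predicted (mouth bottom 189, stem top 194.5). They're aligned to about 1 mm, so I descend with a small correction.

apply_moves([
  [[0.1,0,1,0,0,0],[0,0,1,0,0,0],[0,0,0.8,0,0,0],[0,0,0.4,0,0,0],[0,0,0.2,0,0,0],[0,0,0.2,0,0,0],[0,0,0,0,0,0]],
])

```text
time_s: 15.5
tool_pos: [540.9, -36.5, 154.5]
tcp_rot: [-0.0, 0.995, 0.099, -0.0]
force: [0.7, -0.1, -3.0]
width: 35.5
gripper_force: 40.0
```

apply_moves([
  [[0,0,0.2,0,0,0],[0,0,0.2,0,0,0],[0,0,0,0,0,0]],
])

```text
time_s: 15.8
tool_pos: [540.8, -36.5, 150.5]
tcp_rot: [-0.0, 0.995, 0.099, -0.0]
force: [-0.6, -0.6, -3.4]
width: 35.9
gripper_force: 40.0
```

apply_moves([
  [[0,0,0.2,0,0,0],[0,0,0.2,0,0,0],[0,0,0.2,0,0,0],[0,0,0,0,0,0]],
])

```text
time_s: 16.2
tool_pos: [541.0, -36.5, 144.5]
tcp_rot: [0.0, 0.995, 0.099, 0.0]
force: [-0.9, -0.0, -0.0]
width: 36.0
gripper_force: 40.0
```

apply_moves([
  [[0,0,0.2,0,0,0],[0,0,0.2,0,0,0],[0,0,0.2,0,0,0],[0,0,0.2,0,0,0],[0,0,0,0,0,0]],
])

```text
time_s: 16.7
tool_pos: [541.0, -36.5, 136.5]
tcp_rot: [0.0, 0.995, 0.099, 0.0]
force: [0.5, 0.0, 1.4]
width: 35.9
gripper_force: 40.0
```

apply_moves([
  [[0,0,0.2,0,0,0],[0,0,0.2,0,0,0],[0,0,0.2,0,0,0],[0,0,0,0,0,0]],
])

```text
time_s: 17.1
tool_pos: [541.0, -36.5, 130.4]
tcp_rot: [0.0, 0.995, 0.099, 0.0]
force: [-0.1, -0.0, 2.6]
width: 35.7
gripper_force: 40.0
```

apply_moves([
  [[0,0,0.1,0,0,0],[0,0,0.1,0,0,0],[0,0,0,0,0,0]],
])

```text
time_s: 17.4
tool_pos: [541.2, -36.5, 129.5]
tcp_rot: [0.0, 0.995, 0.099, 0.0]
force: [-2.5, 0.3, 15.5]
width: 35.9
gripper_force: 40.0
```

apply_moves([
  [[0,0,0.05,0,0,0],[0,0,0,0,0,0],[0,0,0,0,0,0],[0,0,0,0,0,0],[0,0,0,0,0,0],[0,0,0,0,0,0]],
])

```text
time_s: 18.0
tool_pos: [541.2, -36.5, 129.5]
tcp_rot: [0.0, 0.995, 0.099, 0.001]
force: [-4.5, 0.6, 19.4]
width: 35.6
gripper_force: 40.0
```

Run:
```python
from h import *
s=vision.read_camera("side");cv2.imwrite("pics/side5.png",s["pixels"])
m=models.trace("side","gauge")
for d in m[:3]:
    v,x=np.nonzero(d["mask"]);print(round(d["p"],2),x.min(),x.max(),v.min(),v.max())
o=env.get_state()["tool_pos"];u=np.array([.98,.197,0]);o[2]=174
print(proj(s,[o+110*u,o+116*u,o+180*u]).round(1).tolist())
dump(s["pixels"][158:184,218:262])
```

```text
0.86 311 360 156 173
0.81 233 308 177 206
[[247.0, 182.4], [245.2, 181.9], [225.5, 177.3]]
 81  86  81  78  85  84  78  85  79  82  76  88 113 160 170 165 164 160 163 164 165 164 159 154 151 150 152 155 158 158 156 160 161 164 163 160 158 158 159 156 159 161 157 155
 83  84  84  82  82  81  80  84  85  76  93 121 164 170 163 165 161 162 166 168 168 161 155 149 153 158 155 157 153 159 163 161 167 164 161 158 154 156 163 161 161 154 150 157
 84  83  79  86  73  85  81  82  84  99 137 161 171 163 164 162 160 166 168 161 158 155 153 150 156 155 159 161 160 159 161 167 162 160 161 155 159 163 159 154 152 150 155 165
 82  77  80  82  79  84  79  82 113 164 167 171 162 165 159 161 163 168 161 158 154 150 150 156 153 158 159 157 164 161 161 160 158 157 157 160 158 157 155 153 159 160 165 163
 82  81  80  75  83  81  94 121 156 165 167 164 163 159 162 165 163 159 152 149 156 154 153 158 158 163 159 161 164 162 162 163 159 159 157 158 158 157 151 159 162 165 159 160
 76  81  82  73  79  99 139 163 163 166 165 160 163 162 164 159 154 151 151 153 154 159 161 156 162 161 164 162 163 161 159 158 1
[... 2866 characters left out ...]
 145 152 155 145 143 144 149 145 156 155 158 154 152 150 115 106  87 159 170 111 192 214 106 181 235 180 109 169 163 168 171 137 169 199 203 203 199 201 180 152 103  69  49
148 151 158 155 150 145 149 154 154 161 158 151 155 152 149 100  83  67  93 106  64 128 148  74 172 195 104 154 164 147 154 162 119 188 205 205 202 200 197 205 178 107  93  88
153 152 156 154 150 150 153 158 156 155 150 149 148 155 159 127  88  67  98 132 120 118 118  53 112 122  67 149 140 135 141 141 143 178 182 188 191 193 199 203 179 110  93  87
156 151 156 152 151 152 158 155 157 152 153 153 162 162 166 162 136 121 152 156 152 158 155 124 139 123  87 117 111 118 130 121 143 162 167 168 172 176 183 188 190 150 132 113
```

The rod was driven out: its disc edge moved from column 244 to 233, about 36 mm. Lifting off and returning.

apply_moves([
  [[0,0,-0.3,0,0,0],[0,0,-0.7,0,0,0],[0,0,-1,0,0,0],[0,0,-1.2,0,0,0],[0,0,-1.5,0,0,0],[0,0,-1.5,0,0,0],[0,0,0,0,0,0]],
])

```text
time_s: 18.8
tool_pos: [541.5, -36.6, 192.0]
tcp_rot: [0.0, 0.995, 0.099, 0.001]
force: [-0.3, 0.3, -2.9]
width: 36.0
gripper_force: 40.0
```

apply_moves([
  [[-0.9,1.8,0,0,0,0],[-1.9,3.8,0,0,0,0],[-1.9,3.8,0,0,0,0],[-1.9,3.8,0,0,0,0],[-1.9,3.8,0,0,0,0],[-1.9,3.8,0,0,0,0],[-1.1,2.3,0,0,0,0],[0,0,0,0,0,0],[0,0,0,0,0,0]],
])

```text
time_s: 19.7
tool_pos: [472.9, -285.5, 189.4]
tcp_rot: [-0.0, 0.995, 0.098, -0.001]
force: [0.8, 0.5, -2.5]
width: 35.9
gripper_force: 40.0
```

Run:
```python
from h import *
go([473.7,-286.2,41],.198)
s=vision.read_camera("side");cv2.imwrite("pics/side6.png",s["pixels"])
for d in models.trace("side","gauge")[:3]:
    v,x=np.nonzero(d["mask"]);print(round(d["p"],2),x.min(),x.max(),v.min(),v.max())
```

```text
t 19.7 at [ 472.9 -285.5  189.4] turn [-0.0011  0.0011 -0.0015] shift before turn cm [ 0.09  0.1  14.84] after turn [ 0.07  0.08 14.84] F [ 0.8  0.5 -2.5] w 35.9
0.7 312 361 155 173
0.59 298 369 129 156
```

apply_moves([
  [[0.3,0.1,0,0,0,0],[0.1,0,1,0,0,0],[0,0,3,0,0,0],[0,0,3,0,0,0],[0,0,3,0,0,0],[0,0,2,0,0,0],[0,0,1,0,0,0],[0,0,0.8,0,0,0],[0,0,0.4,0,0,0],[0,0,0,0,0,0]],
])

```text
time_s: 20.8
tool_pos: [477.9, -285.8, 48.2]
tcp_rot: [0.0, 0.995, 0.099, 0.0]
force: [0.4, -0.3, -3.5]
width: 35.6
gripper_force: 40.0
```

apply_moves([
  [[0,0,0.2,0,0,0],[0,0,0.2,0,0,0],[0,0,0,0,0,0]],
])

```text
time_s: 21.1
tool_pos: [477.8, -285.9, 44.4]
tcp_rot: [0.0, 0.995, 0.099, 0.0]
force: [0.3, -0.2, -3.3]
width: 35.6
gripper_force: 40.0
```

apply_moves([
  [[0,0,0.15,0,0,0],[0,0,0.15,0,0,0],[0,0,0,0,0,0]],
])

```text
time_s: 21.4
tool_pos: [477.7, -285.8, 41.0]
tcp_rot: [-0.0, 0.995, 0.099, 0.0]
force: [-1.0, 0.0, -2.7]
width: 35.9
gripper_force: 40.0
```

apply_moves([
  [[0,0,0.1,0,0,0],[0,0,0,0,0,0]],
])

```text
time_s: 21.6
tool_pos: [477.8, -285.8, 40.8]
tcp_rot: [0.0, 0.995, 0.099, 0.0]
force: [-2.7, 1.6, 7.5]
width: 35.6
gripper_force: 40.0
```

Seated at the pickup height. Releasing and rising.

apply_moves([
  [[0,0,-0.1,0,0,0],[0,0,0,0,0,0],[0,0,0,0,0,0],[0,0,0,0,0,0],[0,0,0,0,0,0],[0,0,0,0,0,0]],
], jaw=0.8)

```text
time_s: 22.2
tool_pos: [477.7, -285.8, 41.0]
tcp_rot: [-0.0, 0.995, 0.099, -0.0]
force: [0.3, 0.4, 0.3]
width: 73.7
gripper_force: 0.0
```

apply_moves([
  [[0,0,-2,0,0,0],[0,0,-4,0,0,0],[0,0,-4,0,0,0],[0,0,-4,0,0,0],[0,0,-1,0,0,0],[0,0,0,0,0,0]],
])

```text
time_s: 22.8
tool_pos: [478.5, -286.3, 192.7]
tcp_rot: [0.001, 0.995, 0.099, 0.001]
force: [0.8, 0.7, -0.2]
width: 74.1
gripper_force: 0.0
```

Run:
```python
from h import *
# park half-way to the rule: shift for marker grasp yaw
go([454,290,191],-.267)
s=vision.read_camera("side")
for d in models.trace("side","gauge")[:3]:
    v,x=np.nonzero(d["mask"]);print(round(d["p"],2),x.min(),x.max(),v.min(),v.max())
print(env.get_state()["qpos"].round(2))
```

```text
t 22.8 at [ 478.5 -286.3  192.7] turn [ 0.0014 -0.0032  0.4648] shift before turn cm [  8.92 -56.98   0.08] after turn [-17.56 -54.94   0.17] F [ 0.8  0.7 -0.2] w 74.1
0.83 312 361 155 173
0.8 296 363 170 194
[ 0.4   0.39  0.05  1.99 -0.03  0.76 -0.9 ]
```

apply_moves([
  [[0.4,-2.5,0,0,0,0],[0.7,-4.5,0,0,0,0],[0.7,-4.5,0,0,0,0],[0.7,-4.5,0,0,0,0],[0.7,-4.5,0,0,0,0],[0.7,-4.5,0,0,0,0],[0.7,-4.5,0,0,0,0],[0.7,-4.5,0,0,0,0],[0.7,-4.5,0,0,0,0],[0.7,-4.5,0,0,0,0]],
], jaw=1)

```text
time_s: 23.9
tool_pos: [457.5, 150.4, 189.3]
tcp_rot: [0.0, 0.995, 0.099, -0.002]
force: [0.7, 0.2, 1.6]
width: 93.0
gripper_force: 0.0
```

apply_moves([
  [[0.7,-4.5,0,0,0,0],[0.7,-4.5,0,0,0,0],[0,0,0,0,0,0.145],[0,0,0,0,0,0.145],[0,0,0,0,0,0.145],[0,0,0,0,0,0.03],[0,0,0,0,0,0],[0,0,0,0,0,0]],
])

```text
time_s: 24.7
tool_pos: [454.6, 239.8, 190.4]
tcp_rot: [0.0, 0.991, -0.132, -0.0]
force: [-0.4, 0.1, -0.5]
width: 92.9
gripper_force: 0.0
```

Run:
```python
from h import *
go([455,304.3,40],-.267)
s=vision.read_camera("side");t=vision.read_camera("top");cv2.imwrite("pics/side7.png",s["pixels"]);cv2.imwrite("pics/top7.png",t["pixels"])
grid("pics/g9.png",tile(s,290,160,40),tile(t,365,160,40),tile(s,285,150,100),tile(t,350,158,100))
for c in("side","top"):
    for d in models.trace(c,"gauge")[:3]:
        v,x=np.nonzero(d["mask"]);print(c,round(d["p"],2),x.min(),x.max(),v.min(),v.max())
```

```text
t 24.7 at [454.6 239.8 190.4] turn [0.001  0.0009 0.003 ] shift before turn cm [-1.63 -6.26 15.03] after turn [-1.66 -6.24 15.04] F [-0.4  0.1 -0.5] w 92.9
side 0.92 312 361 154 173
side 0.58 297 362 170 193
top 0.83 373 406 166 250
top 0.65 421 482 164 209
```

View pics/g9.png

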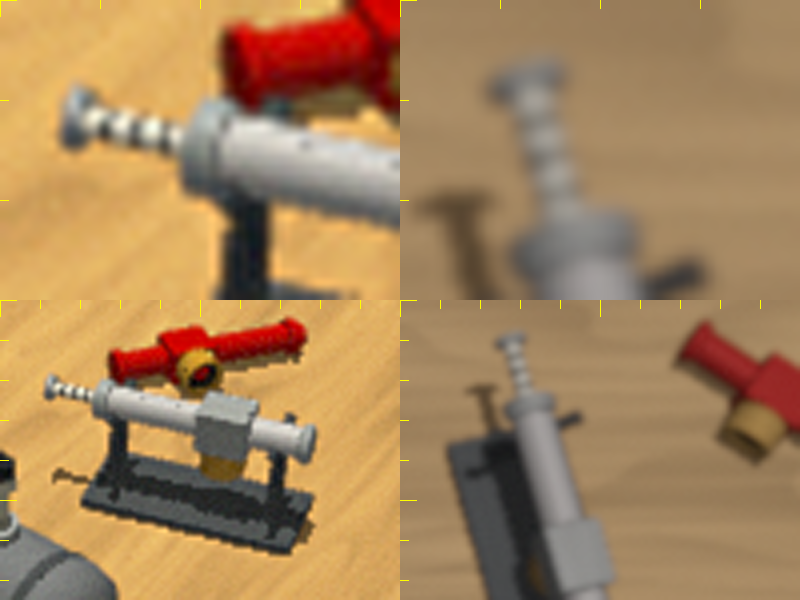

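The close-up shows the gauge back in its cradle with the rod out: disc at tile (75,118), nut at about (188,145), and three dark rings between them. I'll quantify this with profiles along the rod.

Run:
```python
from h import *
s=vision.read_camera("side");t=vision.read_camera("top")
u=np.array([.98,.197,0]);n=np.array([-.197,.98,0])
for nm,r,p0 in(("side",s,(297.5,171.6)),("top",t,(378.2,168.0))):
    b=r["pixels"].astype(np.float32).mean(2)
    P0=atz(r,p0,85.)
    # head origin estimate: TCP at release
    O=np.array([477.8,-285.8,85])
    print(nm,"start along",((P0-O)@u).round(1),"lat",((P0-O)@n).round(1))
    k=np.arange(100,166,1.5)
    best=None
    for off in(-4,-2,0,2,4):
        q=proj(r,[O+a*u+off*n for a in k]).astype(np.float32)
        v=cv2.remap(b,q[:,0].reshape(1,-1),q[:,1].reshape(1,-1),cv2.INTER_LINEAR)[0]
        print(off,' '.join('%d'%x for x in v))
    print(' '.join('%d'%x for x in k))
```

```text
side start along 148.9 lat -2.0
-4 152 132 126 134 140 139 138 143 151 165 184 197 164 131 154 189 202 195 181 148 119 143 186 207 202 193 157 127 150 185 199 186 169 159 150 147 146 148 162 172 173 174 174 174
-2 137 118 124 132 134 133 133 137 143 157 173 159 129 114 147 181 181 180 158 125 110 146 182 181 177 157 124 107 144 182 179 169 157 143 134 136 136 149 165 172 172 172 174 175
0 122 114 122 129 128 127 128 130 137 149 155 123 91 106 135 154 155 152 128 97 113 141 159 156 150 122 94 108 142 162 158 155 140 124 123 127 134 153 170 171 171 172 175 176
2 110 114 121 124 123 122 121 121 130 141 132 105 85 104 123 128 131 121 100 88 115 143 143 138 118 92 77 106 135 137 134 128 116 107 114 120 139 159 170 171 171 172 173 174
4 107 113 119 118 117 115 112 113 122 131 118 99 104 121 130 126 120 98 80 92 118 134 135 132 114 89 91 105 115 113 110 104 96 98 106 119 143 165 169 171 171 171 171 173
100 101 103 104 106 107 109 110 112 113 115 116 118 119 121 122 124 125 127 128 130 131 133 134 136 137 139 140 142 143 145 146 148 149 151 152 154 155 157 158 160 161 163 164
top start along
[... 383 characters left out ...]
 127 128 129 131 133 137 142 142 142 136 133 138 143 145 141 131 125 123 129 140 142 143 133 125 129 134 142 147 144 137 128 123 122 124 126 128 129 128 128 127 127 127
2 121 120 122 123 124 124 125 128 133 134 131 127 124 128 133 133 130 120 112 113 119 129 133 132 126 119 122 127 131 133 127 120 115 113 116 120 124 127 128 129 128 128 127 127
4 114 114 116 118 118 117 119 121 124 126 125 123 121 123 125 125 123 117 111 113 115 121 126 125 122 119 119 122 122 120 114 106 103 104 109 117 122 127 128 130 129 128 128 127
100 101 103 104 106 107 109 110 112 113 115 116 118 119 121 122 124 125 127 128 130 131 133 134 136 137 139 140 142 143 145 146 148 149 151 152 154 155 157 158 160 161 163 164
```

Rings are centred at 118, 128.5 and 139 mm, the disc's inner face is at 147.5 and the nut face at about 109 (allowing for rim occlusion). The rod is about 38 mm out, or 3.8 rings, so the marker goes to 76 mm. Next I grip the fin.

apply_moves([
  [[-0.8,-3.1,0,0,0,0],[-0.85,-3.15,0,0,0,0],[0,0,4,0,0,0],[0,0,4,0,0,0],[0,0,4,0,0,0],[0,0,3,0,0,0],[0,0,1.5,0,0,0],[0,0,0,0,0,0],[0,0,0,0,0,0]],
])

```text
time_s: 25.9
tool_pos: [455.7, 304.6, 26.3]
tcp_rot: [0.0, 0.991, -0.133, -0.0]
force: [-0.5, 0.2, -0.6]
width: 92.8
gripper_force: 0.0
```

apply_moves([
  [[0,0,0,0,0,0],[0,0,0,0,0,0],[0,0,0,0,0,0],[0,0,0,0,0,0],[0,0,0,0,0,0],[0,0,0,0,0,0],[0,0,0,0,0,0],[0,0,0,0,0,0],[0,0,0,0,0,0],[0,0,0,0,0,0]],
], jaw=0.05, force=12)

```text
time_s: 26.9
tool_pos: [455.8, 305.3, 26.1]
tcp_rot: [-0.001, 0.991, -0.133, 0.0]
force: [2.3, 11.7, -4.6]
width: 17.5
gripper_force: 6.1
```

apply_moves([
  [[0,-0.1,0,0,0,0],[0,0,0,0,0,0],[0,0,0,0,0,0]],
])

```text
time_s: 27.2
tool_pos: [456.1, 306.3, 26.1]
tcp_rot: [-0.001, 0.991, -0.133, 0.0]
force: [1.2, 4.6, -2.8]
width: 15.8
gripper_force: 12.0
```

apply_moves([
  [[0.5,-0.05,0,0,0,0],[1,0,0,0,0,0],[1.2,0,0,0,0,0],[1.2,0,0,0,0,0],[1.2,0,0,0,0,0],[1.2,0,0,0,0,0],[0.85,0,0,0,0,0],[0,0,0,0,0,0],[0,0,0,0,0,0]],
])

```text
time_s: 28.1
tool_pos: [525.5, 286.8, 26.1]
tcp_rot: [-0.0, 0.991, -0.134, 0.0]
force: [2.3, 2.1, -0.1]
width: 15.6
gripper_force: 12.0
```

apply_moves([
  [[0,0,0,0,0,0],[0,0,0,0,0,0],[0,0,0,0,0,0],[0,0,0,0,0,0]],
], jaw=0.7)

```text
time_s: 28.5
tool_pos: [524.4, 287.0, 26.0]
tcp_rot: [0.0, 0.991, -0.133, -0.0]
force: [0.4, 0.5, -0.1]
width: 43.3
gripper_force: 0.0
```

apply_moves([
  [[0,0,-3,0,0,0],[0,0,-4,0,0,0],[0,0,-4,0,0,0],[-3,-3,-3,0,0,0],[-3.5,-3,-2,0,0,0],[-4,0,0,0,0,0],[-4,0,0,0,0,0],[0,0,0,0,0,0],[0,0,0,0,0,0]],
])

```text
time_s: 29.4
tool_pos: [400.6, 382.5, 185.1]
tcp_rot: [0.0, 0.991, -0.132, 0.0]
force: [0.4, -0.1, -0.4]
width: 65.3
gripper_force: 0.0
```

Run:
```python
from h import *
s=vision.read_camera("side");t=vision.read_camera("top")
Z=np.array([443.1,278.2,30.]);u=np.array([.9645,-.2637,0]);n=np.array([.2637,.9645,0])
for c,r in(("side",s),("top",t)):
    for l in("marker_top","marker"):
        for d in models.find_in(c,l)[:2]:
            x=np.array(d["xyz"]);print(c,l,round(d["p"],2),x.round(0),"setting",((x-Z)@u).round(1))
    for d in models.trace(c,"marker")[:2]:
        v,x=np.nonzero(d["mask"]);print("mask",round(d["p"],2),x.min(),x.max(),v.min(),v.max())
    b=r["pixels"].astype(np.float32).mean(2);k=np.arange(20,130,2.)
    for nm,f in(("fin z85",lambda a:Z+a*u+29*n+[0,0,55]),("foot z42 y-edge",lambda a:Z+a*u+34*n+[0,0,12]),("marks z30",lambda a:Z+a*u)):
        q=proj(r,[f(a) for a in k]).astype(np.float32)
        print(c,nm,' '.join('%d'%x for x in cv2.remap(b,q[:,0].reshape(1,-1),q[:,1].reshape(1,-1),cv2.INTER_LINEAR)[0]))
print(' '.join('%d'%x for x in k))
P=Z+76*u+29*n;print("expect fin centre px",[proj(r,[P+[0,0,55]]).round(1).tolist() for r in(s,t)])
print(env.get_state()["tool_pos"])
```

```text
side marker_top 0.64 [248. 175.  62.] setting -160.6
side marker_top 0.43 [508. 293.  61.] setting 58.8
side marker 0.65 [250. 174.  64.] setting -158.8
side marker 0.49 [505. 293.  61.] setting 56.1
mask 0.72 327 342 294 318
mask 0.65 220 228 284 303
side fin z85 182 198 202 201 202 201 185 144 137 173 200 204 182 131 94 56 20 11 12 21 26 27 26 25 28 43 64 83 89 72 45 26 14 18 21 19 24 25 37 43 61 81 83 83 85 69 50 33 25 20 23 31 37 42 42
side foot z42 y-edge 204 203 203 203 202 202 200 201 203 205 205 186 149 114 86 57 29 9 10 12 26 41 61 90 103 99 97 97 97 97 99 98 94 92 93 97 100 97 93 92 89 88 91 92 93 95 106 127 144 175 212 208 210 186 148
side marks z30 126 172 203 206 205 204 205 201 163 122 136 179 201 204 201 202 203 197 166 125 140 190 198 202 202 201 201 195 173 136 136 178 204 206 206 162 121 81 39 14 12 19 26 23 21 23 24 27 41 63 81 83 68 44 23
top marker_top 0.7 [255. 163.  86.] setting -151.0
top marker_top 0.66 [519. 284.  68.] setting 71.8
top marker 0.64 [253. 163.  87.] setting -153.2
top marker 0.49 [523. 281.  72.] setting 76.6
mask 0.74 212 225 308 324
mask 0.7
[... 262 characters left out ...]
 152 151 152 152 151 151 151 151 150 150 150 150 148 141 127 103 72 50 38 40 41 41 42 43 44 47 59 69 74 65 54 47 43 44 50 66 96 122 140 148 151 151 151 151 152 152 152 152 152 152 152 153
top marks z30 128 139 149 153 153 152 152 148 139 126 129 138 147 150 151 151 150 145 137 125 128 136 146 148 150 150 149 143 134 124 128 137 147 150 151 151 150 145 136 125 129 138 148 151 152 153 152 148 140 129 131 140 148 152 154
20 22 24 26 28 30 32 34 36 38 40 42 44 46 48 50 52 54 56 58 60 62 64 66 68 70 72 74 76 78 80 82 84 86 88 90 92 94 96 98 100 102 104 106 108 110 112 114 116 118 120 122 124 126 128
expect fin centre px [[[218.2, 283.7]], [[170.5, 210.1]]]
[402.61729839 381.04071227 184.7274581 ]
```

The fin's white line lies at about 77 mm against the marks in both views (3.85 marks), matching 3.8 rings. Handing in.

```bash
python3 -c "
from station import workorder
print(workorder.finish_job())"
```

```text
the job is handed in; nothing more can be done
None
```

The job is handed in at about 30 s of the 72 s allowed: the rod was pushed home, the valve pressed fully down, and the gauge laid back in its cradle with the rod about 38 mm out (3.8 rings). The marker is set to about 3.85 marks; these are camera measurements, and the hand-in returned no verdict.

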